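# Unbox and close the C-bout mould

### The arm

A 6-joint arm with a two-finger parallel gripper is mounted at the origin on the work surface. World frame = base frame: x ahead of the robot, y to its left, z up, the work surface at z = 0. Lengths are in m, angles in rad, forces in N, time in s.
With the tool pointing down it reaches from about 0.425 to 0.925 m from the base axis. Payload 12.5 kg.
Tool frame: the origin (TCP) lies on the centre line of the jaws, within the pads' length; the fingertips stand 25 mm ahead of it and the grasp point (between the pads) lies 6 mm ahead of it (env.tip_extent is the distance from the TCP to the fingertips, in m); z points along the fingers, y is the line along which they close (so a half turn about z gives the same grasp; the last joint's range is limited). The gripper opens to 85 mm and grips with 20 to 120 N. Pads are 22 mm wide; open, the fingers measure 114 mm over their backs; the gripper's body (76 mm by 85 mm) begins 54 mm behind the grasp point. The pads swing forward as they close: fully open they stand 13 mm farther back than shut.
Start: joints at [1.147, 0.491, 1.559, -0, 1.092, -0.106], TCP at [0.195, 0.594, 0.256] pointing down, gripper open.
Joint ranges: [-3.1, 3.1], [-0.84, 2.19], [0.05, 2.79], [-1.13, 4.28], [0.06, 2.93], [-2.69, 2.69]. Speed limits (rad/s): [2.22, 2.22, 2.79, 3.14, 3.14, 3.14].

### API

Orientations are given as a unit quaternion [w, x, y, z].
In Python, from station import env gives the robot as it stands.
- The arm moves only by the tool servo_tool, never from a script. Its argument "commands" is a list of rows, each an object of numbers: "dx", "dy", "dz": the shift along the tool's x, y, z in mm; "ax", "ay", "az": the turn, a rotation vector about the tool's x, y, z in degrees. In form: [{"dx": .., "dy": .., "dz": .., "ax": .., "ay": .., "az": ..}, ...]. A call has 1 to 20 rows; each row is the pose to reach, as a shift and turn from the pose commanded when the call began, along the tool's axes at that moment; what a row does not reach only later rows make up. A row lasts 1/8 s, in which the tool goes at most 62.5 mm and 10.7 degrees, less where a joint would pass 70% of its speed; a pose out of reach is approached as far as the arm can. A call with a gripper value outside its range is refused whole. "fingers" is the opening, from 0 (shut) to 1 (fully open), set as the call begins (left out, the last holds). The fingers move at their own pace and stop on an object; "grip_force" is the grip in N (left out, the last holds). Time passes only in rows, so rows that repeat a pose let the fingers close. It gives the time, the measured TCP pose, the force, the opening and the grip force at its end, in the units of the state.
- env.sense(): the state, without advancing time (a new reading comes with each control period).
- env.get_image(name): name is "side" or "top" or "wrist"; returns a dict with "image" (400x640x3 uint8, red, green, blue), "mtx" (3x3 intrinsics, pixels), "rvec" (rotation vector, rad) and "tvec" (3), from world to camera coordinates, as OpenCV has them; the wrist camera has in their place "tool_from_camera" (4x4, takes a point from camera to tool coordinates, whose origin is the TCP and whose axes are the flange's). Camera axes: x right, y down, z forward; pixel columns grow to the right and rows downward; lengths in m; the calibration is good to about 2 mm. A picture is of the moment at which its call begins: read the wrist's pose just before it. There is no depth.
- env.close_job(): hands the job in; it is judged then, once.
The state is a dict: "time": time; "qpos": joint angles; "qvel": joint speeds; "joint_torque": joint torques, N m; "eef_pos": TCP position; "eef_rot": TCP orientation; "contact_force": force on the tool from outside, world axes, zero at the start; "ft_torque": the same for the moment, N m; "width": opening from 0.0 (shut) to 1.0 (fully open); "grasp_force": force on a finger pad.
Only numpy, scipy, OpenCV 4.12 (cv2) and the standard library are available. Lean on these libraries where they do the work, as an engineer would, in place of code of your own. Each camera call takes 0.05 s, during which the arm holds its last target. There are 200 camera calls.

### The job

Open the wooden box under the bench lamp: lift the pull end of its lid over the stop lip, slide the lid out of its grooves and lay it flat on the bench, pull upwards. Then take the dark walnut mould half out of the box and close it over the walnut lower half on its board, fully down and square with it, and let go. Leave the light maple half standing in the box, do not strike the lamp, and do not move the glue bottle, the brush pot or the sanding block.

Things in the scene. Friction and masses are not known exactly. Their poses are not given: they have to be found in the camera images.
- box: Mid-brown wooden box, fixed. Outside 144 (x) by 214 (y) by 85 mm high; origin centre of underside; the lid slides out to its +y. Inside 120 by 190 mm, floor 8 mm up, walls 12 mm. The lid lies on the wall tops, 68 mm up, its rear end at y = -100 mm, its front end at 99 mm; front half (y above -5 mm) open above, side guides to 74 mm.
- box_lip (a point): Middle of the top of the stop lip along the front wall's outer edge: the lip spans y = 101 to 107 mm in the box frame and stands 68 to 74 mm above the bench, 2 mm before the closed lid's front end. The lid's front underside must be lifted more than 6 mm to pass it.
- groove_end (a point): Front end of the side grooves, at the height of their roof: y = -5 mm in the box frame, 79 mm up. Behind it the groove roofs (79 to 85 mm up) reach in to x = +-54 mm over the margins of the 6 mm lid, with 5 mm of play in height. Rear edge down, the lid can tip up 0.05 rad at most. It is out of the grooves after 95 mm of slide and can then be lifted.
- lid_pull (a point): Centre of the lid's pull, a dark wood block 60 (x) by 14 (y) by 28 mm high across the loose pale plywood lid (130 by 199 by 6 mm, 0.12 kg). Lid underside 20 mm below this point, top 14 below, front end 17.5 mm to +y, rear end 181.5 mm to -y. Closed: axes as the box's, x = 0, y = 81.5 mm in the box frame, 88 mm above the bench.
- top_walnut_mid (a point): Centre (half-way up) of the dark walnut upper mould half, loose, 0.11 kg: arch block 90 long (x), 36 thick (y), 56 mm high, standing on its feet across the box, concave curve beneath (36.5 mm radius, 28.5 mm deep), solid above. In either of two places along the box, about 42 mm before or behind its middle, hidden by the lid at first. Same when turned half round.
- top_maple_mid (a point): Centre (half-way up) of the light maple upper mould half: same outside size, narrower arch of 29 mm radius; belongs to another mould and does not fit. Stands in the box's other place.
- mould_seat (a point): Middle of the flat parting face of the walnut lower mould half, 55 mm above the bench: 90 long (x), 30 mm thick (y), with a convex hump of 34 mm radius rising 26 mm above the face; fixed on a pale board 130 by 80 by 10 mm. When the upper half is fully down its feet stand on this face, its centre 28 mm above this point, x axes parallel (either way round).
- lamp_bar (a point): Centre of the underside of a slim black lamp bar, fixed: 44 wide (x), 300 long (y), 22 mm high, underside 260 mm above the bench, hanging lengthwise over the box and the lid's path. From its middle two thin rods rise to 395 mm at x = 130 mm and come down to a round base of 75 mm radius at x = 205 mm.
- glue_bottle_mid (a point): White glue bottle with black nozzle, standing, 52 mm across and 144 mm high; centre. Leave alone.
- brush_pot_mid (a point): Blue ceramic pot, 68 mm across and 85 mm high, brushes reaching 165 mm; centre. Leave alone.
- sanding_block_mid (a point): Cork sanding block 110 (x) by 60 (y) by 30 mm lying flat; centre. Leave alone.

How it is judged:
By the outcome, as a careful person would: the job done as asked, in the order asked, and still so for the second after the job is handed in, with the robot touching nothing.
It also fails if it takes over 64 s, if anything falls off the work surface, if the arm or the gripper's body presses on something with over 40 N, if the wrist force passes 120 N, or if a joint passes its speed limit or range.

## Working session

There is one attempt and no reset: what is moved stays moved. The work goes in short steps, Python scripts to look and compute and a tool call to move; the robot and the scene stay as the last step left them, time stands still between calls to the robot, and variables do not carry over. Pictures are saved under pics/ and viewed, at most 10 in all, crops included, and the job is handed in when it is done.

Besides the shell and the picture viewer there is one more tool, called after "Call:" by a JSON object that holds its "op" and its "data". servo_tool: Moves the arm, as the interface text tells. Its arguments: {"type":"object","properties":{"commands":{"type":"array"},"fingers":{"type":"number"},"grip_force":{"type":"number"}},"required":["commands"]}

```bash
ls; mkdir -p pics; cat > h.py <<'E'
import numpy as np, cv2
from scipy.spatial.transform import Rotation as R
from station import env
def grab(n):
    s=env.sense(); d=env.get_image(n)
    K=np.array(d["mtx"])
    if n=="wrist":
        w,x,y,z=s["eef_rot"]; T=np.eye(4); T[:3,:3]=R.from_quat([x,y,z,w]).as_matrix(); T[:3,3]=s["eef_pos"]
        M=T@np.array(d["tool_from_camera"]); Rc=M[:3,:3]; c=M[:3,3]
    else:
        Rw=cv2.Rodrigues(np.array(d["rvec"],float))[0]; Rc=Rw.T; c=-Rc@np.array(d["tvec"],float).ravel()
    return d["image"],K,Rc,c
def ray(cam,uv):
    _,K,Rc,c=cam
    v=Rc@np.linalg.inv(K)@np.array([uv[0],uv[1],1.]); return c,v
def onz(cam,uv,z):
    c,v=ray(cam,uv); return c+v*(z-c[2])/v[2]
def proj(cam,p):
    _,K,Rc,c=cam; q=K@Rc.T@(np.array(p)-c); return q[:2]/q[2]
def save(cam,n): cv2.imwrite("pics/"+n,cam[0][:,:,::-1])
E
python3 - <<'E'
from h import *
import pickle
for n in("top","side"):
    c=grab(n); save(c,n+"0.png"); pickle.dump(c,open(n+"0.pkl","wb")); print(n,c[3],c[2][:,2])
s=env.sense();print(s["time"],s["eef_pos"],s["eef_rot"])
E
```

```text
pics
top [0.3543419  0.13218659 1.06920557] [ 0.15792878 -0.02650265 -0.98709478]
side [0.48485557 0.70503772 0.72258902] [ 0.02832628 -0.72542791 -0.68771504]
0.1 [0.19520712 0.59354344 0.2557657 ] [-1.32257172e-04  1.58250158e-01  9.87398916e-01 -5.01608905e-04]
```

View pics/top0.png

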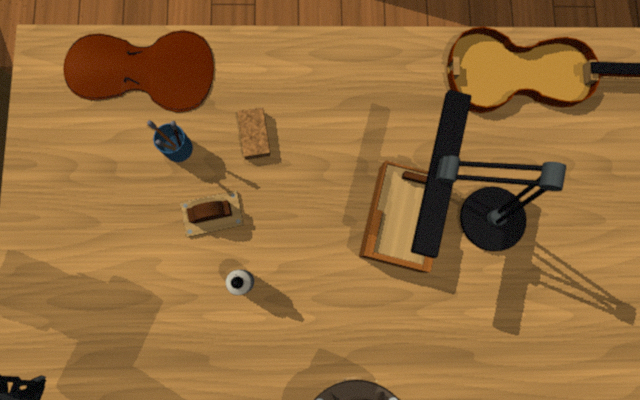

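View pics/side0.png

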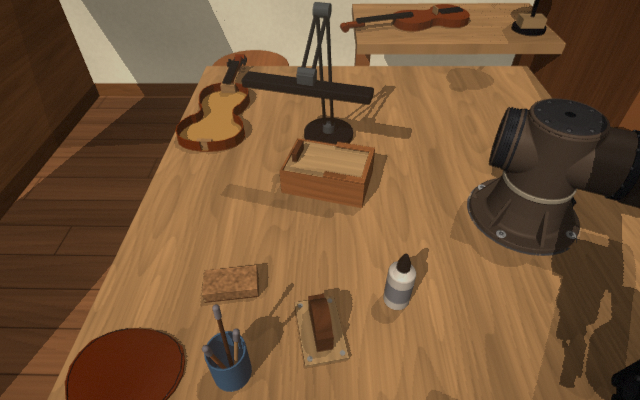

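The top view shows the box at about (400,215), its pull at (415,180), the lamp bar from (457,95) to (427,252) and the mould at (210,212). The bottle is at (239,282), the pot at (172,142) and the cork block at (254,133). The side view agrees: pull at (298,150), mould at (320,325).

```bash
python3 - <<'E'
import pickle
from h import *
c=pickle.load(open("top0.pkl","rb"));s=pickle.load(open("side0.pkl","rb"))
def cr(c,x,y,w,h,k): return cv2.resize(c[0][y:y+h,x:x+w,::-1],None,fx=k,fy=k,interpolation=cv2.INTER_CUBIC)
a=np.hstack([cr(c,350,150,100,130,4),cr(c,170,180,100,130,4)[:, :400]])
b=np.zeros((600,800,3),np.uint8); b[:300,:400]=cr(c,350,150,133,100,3)[:300,:400] if 0 else cr(c,355,155,100,120,4)[:300,:400]
top=np.hstack([cr(c,355,155,100,120,4),cr(c,165,180,100,120,4)])[:480]
cv2.imwrite("pics/crop1.png",top)
sd=np.hstack([cr(s,270,130,110,80,4)[:, :440],cr(s,290,285,80,80,4)])
cv2.imwrite("pics/crop2.png",sd)
E
```

```text
(no output)
```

View pics/crop1.png

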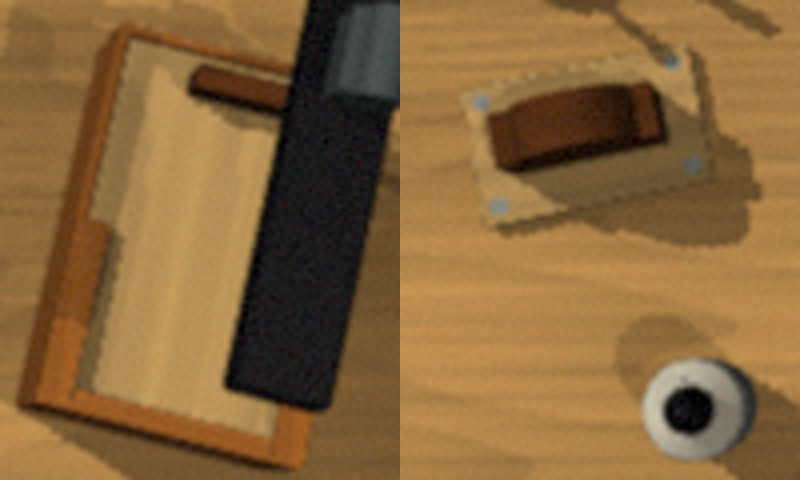

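View pics/crop2.png

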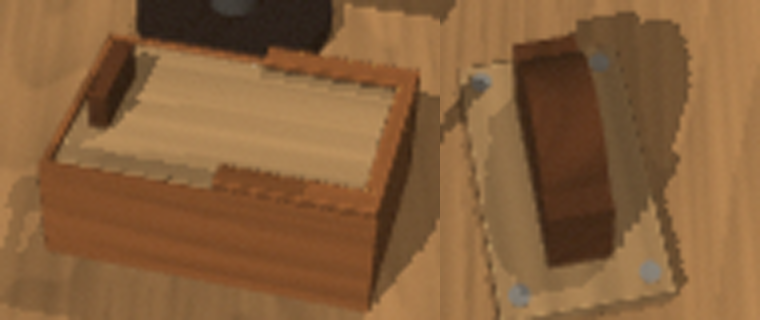

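Crop 1 shows the pull's left end at full-image (403,175) and the board corners at (180,204), (237,191), (243,224) and (187,237). Crop 2 shows the box's upper outer corners in the side view at (364,183), (374.5,148), (280.5,171) and (298,139).

```bash
python3 - <<'E'
import pickle
from h import *
t=pickle.load(open("top0.pkl","rb"));s=pickle.load(open("side0.pkl","rb"))
np.set_printoptions(precision=4,suppress=True)
q=np.array([onz(s,p,z) for p,z in [((363.7,183),.085),((374.5,148),.085),((280.5,171.2),.074),((298,139.2),.074)]])
print(q); print([np.linalg.norm(q[i]-q[j]) for i,j in((0,1),(2,3),(0,2),(1,3))])
print("c",q.mean(0), "yaw y-axis",[np.degrees(np.arctan2(*(q[j]-q[i])[1::-1])) for i,j in((0,2),(1,3))],"xaxis",[np.degrees(np.arctan2(*(q[j]-q[i])[1::-1])) for i,j in((0,1),(2,3))])
print("top rear right",onz(t,(430,271.5),.085))
print("pull left end top",onz(t,(355+192/4,155+66/4),.102),onz(t,(355+190/4,155+92/4),.088))
b=np.array([onz(t,p,.01) for p in[(180.5,203.7),(237.5,191.2),(243,224.5),(187,237)]]);print(b,b.mean(0),[np.linalg.norm(b[i]-b[(i+1)%4]) for i in range(4)])
print([np.degrees(np.arctan2(*(b[j]-b[i])[1::-1])) for i,j in((0,1),(3,2),(3,0),(2,1))])
# walnut hump end pts
print("lamp bar bottom end",[onz(t,p,.282) for p in[(445,92),(470,97),(413,252),(437,256)]])
print("bottle",onz(t,(239,282),.144),"pot",onz(t,(172,142),.085),"cork",onz(t,(254,133),.03))
# lower mould top face: side view top ends
print("hump side", [onz(s,(290+(x-440)/4,285+y/4),.055) for x,y in[(550,265),(612,255),(515,45),(575,35)]])
E
```

```text
[[ 0.3921 -0.011   0.085 ]
 [ 0.3553 -0.1477  0.085 ]
 [ 0.5936 -0.0651  0.074 ]
 [ 0.5572 -0.2005  0.074 ]]
[np.float64(0.14164490876113994), np.float64(0.14024053806534612), np.float64(0.20898373677996618), np.float64(0.20902656656432905)]
c [ 0.4746 -0.1061  0.0795] yaw y-axis [np.float64(-15.031769427425848), np.float64(-14.646287623978525)] xaxis [np.float64(-105.06137811797102), np.float64(-105.04608216745396)]
top rear right [ 0.3528 -0.1519  0.085 ]
pull left end top [ 0.5629 -0.1002  0.102 ] [ 0.5516 -0.1019  0.088 ]
[[0.5101 0.3889 0.01  ]
 [0.5382 0.2603 0.01  ]
 [0.4617 0.2469 0.01  ]
 [0.4345 0.3719 0.01  ]] [0.4861 0.317  0.01  ] [np.float64(0.13161368185093344), np.float64(0.0776765027651826), np.float64(0.12798319683201), np.float64(0.07754151097169053)]
[np.float64(-77.6622047617408), np.float64(-77.69294706739925), np.float64(12.631029406203831), np.float64(9.951895340418117)]
lamp bar bottom end [array([ 0.6683, -0.1383,  0.282 ]), array([ 0.659 , -0.1826,  0.282 ]), array([ 0.3858, -0.068 ,  0.282 ]), array([ 0.3787, -0.1083,  0.282 ])]
bottle [0.3364 0.2388 0.144 ] pot [0.6335 0.3933 0.085 ] cork [0.6699 0.222  0.03  ]
hump side [array([0.494 , 0.3863, 0.055 ]), array([0.4676, 0.3814, 0.055 ]), array([0.5125, 0.2789, 0.055 ]), array([0.4841, 0.2729, 0.055 ])]
```

```bash
cat >> h.py <<'E'
np.set_printoptions(precision=4,suppress=True)
BC=np.array([.4746,-.1061,0]); BY=-14.9   # box centre, yaw of box y axis
def yz(yaw): # box-like frame: y axis at yaw, x right-handed with z up
    a=np.radians(yaw); y=np.array([np.cos(a),np.sin(a),0]); return np.c_[np.cross(y,[0,0,1]),y,[0,0,1]]
def Rt(yaw,tilt,pitch=0): # tool y along yaw; z down tilted towards frame +x; pitch lifts the +y end
    B=yz(yaw); t=np.radians(tilt); z=np.array([np.sin(t),0,-np.cos(t)]); y=np.array([0,1.,0])
    L=np.c_[np.cross(y,z),y,z]
    return B@R.from_euler("x",pitch,degrees=True).as_matrix()@L
def box(p): return BC+yz(BY)@np.array(p)
def go(pos,Rm,base=None):
    s=env.sense(); w,x,y,z=s["eef_rot"]; R0=R.from_quat([x,y,z,w]).as_matrix(); p0=np.array(s["eef_pos"])
    if base is not None: p0,R0=base
    d=R0.T@(np.array(pos)-p0)*1000; a=np.degrees(R.from_matrix(R0.T@Rm).as_rotvec())
    print("move",d.round(1),"turn",a.round(1)); return np.array(pos),Rm
E
python3 - <<'E'
from h import *
print(env.get_image("wrist")["tool_from_camera"])
go([.46,.30,.30],Rt(12,0))
E
```

```text
[[-0.0003 -0.9593 -0.2822  0.0709]
 [ 1.     -0.0003 -0.0002 -0.0012]
 [ 0.0001 -0.2822  0.9593 -0.1182]
 [ 0.      0.      0.      1.    ]]
move [-343.3 -196.2  -44. ] turn [-0.   0.  59.8]
```

Call:
{"op": "servo_tool", "data": {"commands": [{"dx": -60, "dy": -35, "dz": -15, "az": 10}, {"dx": -120, "dy": -70, "dz": -30, "az": 20}, {"dx": -180, "dy": -105, "dz": -44, "az": 30}, {"dx": -240, "dy": -140, "dz": -44, "az": 40}, {"dx": -300, "dy": -170, "dz": -44, "az": 50}, {"dx": -343, "dy": -196, "dz": -44, "az": 60}, {"dx": -343, "dy": -196, "dz": -44, "az": 60}, {"dx": -343, "dy": -196, "dz": -44, "az": 60}]}}

```text
invalid input at $.commands[0]: expected keys dx, dy, dz, ax, ay, az
```

```bash
python3 - <<'E'
from h import *
import pickle
c=grab("wrist"); save(c,"w1.png"); pickle.dump(c,open("w1.pkl","wb"))
s=env.sense();print(s["time"],s["eef_pos"],s["qpos"])
g=go(box([-.17,.0815,.25]),Rt(BY,40))
go(box([-.10,.0815,.18]),Rt(BY,40),g)
E
```

```text
0.2 [0.1952 0.5936 0.256 ] [ 1.1474  0.4913  1.5592 -0.      1.0917 -0.1056]
move [-555.6 -403.     6.2] turn [ 30.1 -31.9  82.9]
move [-8.6  0.  98.6] turn [0. 0. 0.]
```

View pics/w1.png

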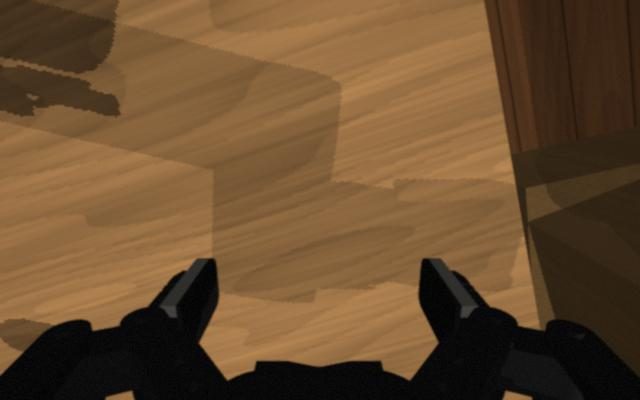

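The move was refused because every row needs all six keys, so this picture shows bare bench and the fingertips at (205,262) and (430,262). I'll resend it in full.

Call:
{"op": "servo_tool", "data": {"commands": [{"dx": -60, "dy": -35, "dz": -15, "ax": 0, "ay": 0, "az": 10}, {"dx": -120, "dy": -70, "dz": -30, "ax": 0, "ay": 0, "az": 20}, {"dx": -180, "dy": -105, "dz": -44, "ax": 0, "ay": 0, "az": 30}, {"dx": -240, "dy": -140, "dz": -44, "ax": 0, "ay": 0, "az": 40}, {"dx": -300, "dy": -170, "dz": -44, "ax": 0, "ay": 0, "az": 50}, {"dx": -343, "dy": -196, "dz": -44, "ax": 0, "ay": 0, "az": 60}, {"dx": -343, "dy": -196, "dz": -44, "ax": 0, "ay": 0, "az": 60}, {"dx": -343, "dy": -196, "dz": -44, "ax": 0, "ay": 0, "az": 60}]}}

```text
time: 1.2
eef_pos: [0.4608, 0.2992, 0.3001]
eef_rot: [-0.0, 0.632, 0.775, -0.0]
contact_force: [-0.3, 0.3, -0.7]
width: 0.998
grasp_force: 0.0
```

```bash
python3 - <<'E'
from h import *
import pickle
c=grab("wrist"); save(c,"w1.png"); pickle.dump(c,open("w1.pkl","wb"))
s=env.sense();print(s["time"],s["eef_pos"],s["qpos"])
g=go(box([-.17,.0815,.25]),Rt(BY,40))
go(box([-.10,.0815,.18]),Rt(BY,40),g)
hsv=cv2.cvtColor(c[0],cv2.COLOR_RGB2HSV)
# board bolts (bluish grey)
m=((hsv[...,0]>95)&(hsv[...,0]<130)&(hsv[...,1]>30)&(hsv[...,2]>90)).astype(np.uint8)
n,l,st,ce=cv2.connectedComponentsWithStats(m)
for i in range(1,n):
    if st[i,4]>20: print(ce[i],st[i,4],onz(c,ce[i],.01))
E
```

```text
1.25 [0.46   0.3    0.3002] [0.4576 0.3392 1.6877 0.0002 1.1151 0.2531]
move [-285.2   80.9   50.1] turn [  9.3 -39.3  25.5]
move [-8.6  0.  98.6] turn [0. 0. 0.]
[550.1111  79.4444] 36 [0.6987 0.444  0.01  ]
[564.1333 106.6667] 30 [0.7261 0.4194 0.01  ]
[529.119  144.7143] 42 [0.7028 0.37   0.01  ]
```

View pics/w1.png

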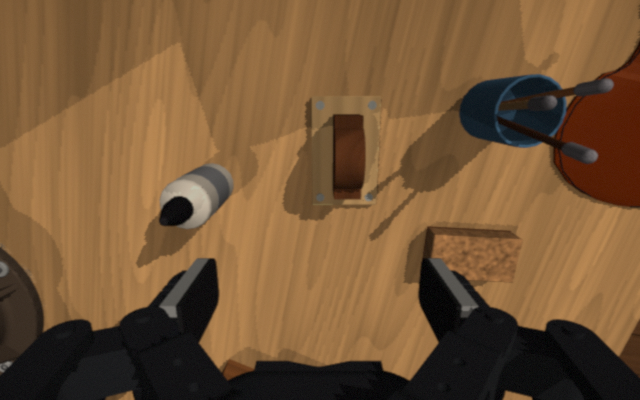

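The wrist view from close up shows the board with bolts at (320,104), (373,104), (371,196) and (319,198), and the mould upright at (348,155).

```bash
python3 - <<'E'
from h import *
import pickle
c=pickle.load(open("w1.pkl","rb"))
im=c[0].astype(int); m=((im[...,2]-im[...,0]>-5)).astype(np.uint8)
P=[]
for x,y in[(320,104),(373,104),(371,196),(319,198)]:
    w=m[y-9:y+10,x-9:x+10]; ys,xs=np.nonzero(w); 
    uv=(x-9+xs.mean(),y-9+ys.mean()); P.append(onz(c,uv,.011)); print(len(xs),np.round(uv,1),P[-1])
P=np.array(P);ang=lambda v:np.degrees(np.arctan2(v[1],v[0]))
print("mid",P.mean(0),[np.linalg.norm(P[i]-P[(i+1)%4]) for i in range(4)])
print("y yaw",ang(P[1]-P[0]),ang(P[2]-P[3]),"x yaw+90",ang(P[3]-P[0])+90,ang(P[2]-P[1])+90)
# walnut: dark red-brown mask -> parting/hump block; top ridge at z .081
hsv=cv2.cvtColor(c[0],cv2.COLOR_RGB2HSV)[90:215,300:390]
b=((hsv[...,2]<125)&(hsv[...,1]>130)&((hsv[...,0]<12))).astype(np.uint8)
n,l,st,ce=cv2.connectedComponentsWithStats(b);i=1+st[1:,4].argmax();print(st[i],ce[i]+[300,90])
E
```

```text
0 [nan nan] [nan nan nan]
0 [nan nan] [nan nan nan]
0 [nan nan] [nan nan nan]
0 [nan nan] [nan nan nan]
mid [nan nan nan] [np.float64(nan), np.float64(nan), np.float64(nan), np.float64(nan)]
y yaw nan nan x yaw+90 nan nan
[  34   25   31   84 1798] [347.9093 155.1085]<stdin>:8: RuntimeWarning: Mean of empty slice.
  ret = ret.dtype.type(ret / rcount)
```

Call:
{"op": "servo_tool", "data": {"commands": [{"dx": -48, "dy": 13, "dz": 8, "ax": 1.5, "ay": -6.5, "az": 4}, {"dx": -95, "dy": 27, "dz": 16, "ax": 3, "ay": -13, "az": 8.5}, {"dx": -143, "dy": 40, "dz": 25, "ax": 4.5, "ay": -19.5, "az": 13}, {"dx": -190, "dy": 54, "dz": 33, "ax": 6, "ay": -26, "az": 17}, {"dx": -238, "dy": 67, "dz": 42, "ax": 7.7, "ay": -33, "az": 21}, {"dx": -285, "dy": 81, "dz": 50, "ax": 9.3, "ay": -39.3, "az": 25.5}, {"dx": -285, "dy": 81, "dz": 50, "ax": 9.3, "ay": -39.3, "az": 25.5}, {"dx": -285, "dy": 81, "dz": 50, "ax": 9.3, "ay": -39.3, "az": 25.5}, {"dx": -285, "dy": 81, "dz": 50, "ax": 9.3, "ay": -39.3, "az": 25.5}]}}

```text
time: 2.38
eef_pos: [0.597, 0.0393, 0.251]
eef_rot: [0.209, 0.744, 0.574, -0.27]
contact_force: [-0.1, -0.1, 0.8]
width: 0.999
grasp_force: 0.0
```

```bash
python3 - <<'E'
from h import *
import pickle
c=pickle.load(open("w1.pkl","rb"))
im=c[0].astype(float); rb=im[...,2]/(im[...,0]+1)
P=[]
for x,y in[(320,104),(373,104),(371,196),(319,198)]:
    w=rb[y-8:y+9,x-8:x+9]; t=(w.max()+np.median(w))/2; ys,xs=np.nonzero(w>t)
    uv=(x-8+xs.mean(),y-8+ys.mean()); P.append(onz(c,uv,.011)); print(len(xs),w.max(),np.round(uv,1),P[-1])
P=np.array(P);ang=lambda v:np.degrees(np.arctan2(v[1],v[0]))
print("mid",P.mean(0),[np.linalg.norm(P[i]-P[(i+1)%4]) for i in range(4)])
print("y yaw",ang(P[1]-P[0]),ang(P[2]-P[3]),"x yaw+90",ang(P[3]-P[0])+90,ang(P[2]-P[1])+90)
c=grab("wrist"); save(c,"w2.png"); pickle.dump(c,open("w2.pkl","wb"))
c=grab("side"); save(c,"s2.png")
print(env.sense()["qpos"],env.sense()["time"])
a=cv2.imread("pics/w2.png");b=cv2.imread("pics/s2.png")[60:220,200:520]
cv2.imwrite("pics/c3.png",np.vstack([a[:,:640][:, :],cv2.resize(b[:, :],(400,200)) if 0 else np.pad(cv2.resize(b,(400,200)),((0,0),(0,240),(0,0)))]))
print("expected pull px",proj(pickle.load(open("w2.pkl","rb")),box([0,.0815,.102])))
E
```

```text
58 0.918918918918919 [319.5 104.9] [0.4489 0.3644 0.011 ]
54 0.911504424778761 [371.8 104.6] [0.5078 0.3768 0.011 ]
45 0.9069767441860465 [368.3 197. ] [0.5305 0.2688 0.011 ]
45 0.9120879120879121 [319.9 197.1] [0.4716 0.2566 0.011 ]
mid [0.4897 0.3167 0.011 ] [np.float64(0.06018063044058994), np.float64(0.1103727264860077), np.float64(0.06012586749037706), np.float64(0.11015424879206107)]
y yaw 11.906731347396384 11.698538869681213 x yaw+90 11.91881930690397 11.89016123608856
[ 0.1793  0.5989  1.5291 -0.6332  1.3946  0.6747] 2.475
expected pull px [317.5599 206.8311]
```

View pics/c3.png

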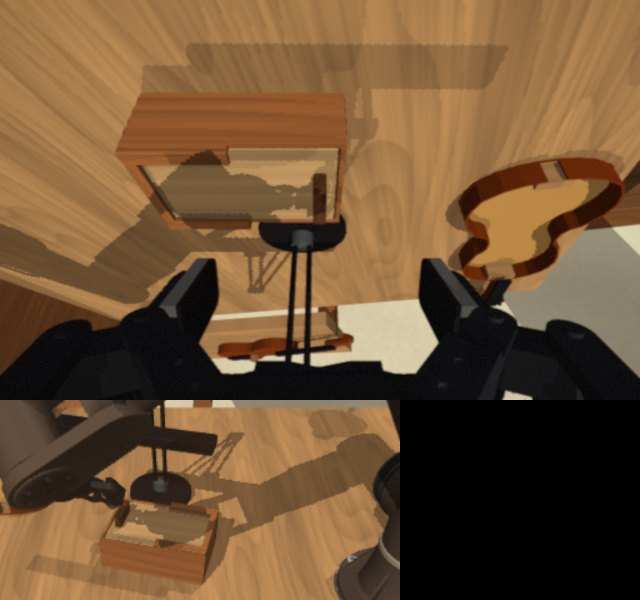

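The wrist view shows the box's near underside corners at (345,94) and (137,94) and its upper corners at (346,150) and (117,155). The pull is at about (319,195), close to the predicted (318,207). The side crop shows the arm clear of the lamp.

```bash
python3 - <<'E'
from h import *
import pickle
c=pickle.load(open("w2.pkl","rb"))
B=yz(BY)
for n,uv,z in(("fb",(345,94),0),("rb",(137,94),0),("ft",(346,150),.074),("rt",(117,155),.085)):
    p=onz(c,uv,z); print(n,p,"box",(B.T@(p-BC)))
hsv=cv2.cvtColor(c[0],cv2.COLOR_RGB2HSV)
y0,x0=165,300
h=hsv[y0:235,x0:340]; m=((h[...,2]<95)&(h[...,1]>110)).astype(np.uint8)
n,l,st,ce=cv2.connectedComponentsWithStats(m);i=1+st[1:,4].argmax();print(st[i]+[x0,y0,0,0,0],ce[i]+[x0,y0])
for r in m[::3]: print("".join(".#"[v] for v in r))
for p in([-.03,.0745,.102],[-.03,.0885,.102],[-.03,.0885,.074],[.03,.0885,.102]): print("exp",p,proj(c,box(p)))
E
```

```text
fb [ 0.5977 -0.0735  0.    ] box [-0.0632  0.1106  0.    ]
rb [ 0.3841 -0.0171  0.    ] box [-0.0627 -0.1103  0.    ]
ft [ 0.5943 -0.0789  0.074 ] box [-0.0571  0.1087  0.074 ]
rt [ 0.3899 -0.0194  0.085 ] box [-0.062  -0.1042  0.085 ]
[300 174  40  51 682] [319.1921 199.8988]
........................................
......................................#.
......................................#.
...............##########............##.
.............#############...........#..
.............#############...........#..
.............#############...........#..
.............#############..........##..
.............#############..........##..
.............#############.........###..
.............#############.........##...
.............#############.........##...
.............#############.........##...
.............#############..............
............##############..............
.............#############..............
.............############...............
..............###########..............#
..............###########..............#
............##############........######
........................................
........................................
........................................
........................................
exp [-0.03, 0.0745, 0.102] [310.4501 190.2165]
exp [-0.03, 0.0885, 0.102] [324.7676 190.2266]
exp [-0.03, 0.0885, 0.074] [324.4364 167.9604]
exp [0.03, 0.0885, 0.102] [323.7419 221.2777]
```

```bash
sed -i 's/^BC=.*/BC=np.array([.4746,-.1061,0])+np.array([.0000,-.0055,0])/' h.py; python3 - <<'E'
from h import *
d=env.get_image("wrist");K=d["mtx"];T=np.array(d["tool_from_camera"])
for uv,y in(((217,262),-.0425),((420,262),.0425),((190,258),-.0425),((447,258),.0425)):
    v=T[:3,:3]@np.linalg.inv(K)@[*uv,1]; print("tip",T[:3,3]+v*(y-T[1,3])/v[1])
print(env.tip_extent)
g=go(box([-.05,.0815,.155]),Rt(BY,40))
g=go(box([-.008,.0815,.1045]),Rt(BY,40),g)
E
```

```text
tip [ 0.0047 -0.0425  0.0145]
tip [0.0066 0.0425 0.0104]
tip [ 0.0198 -0.0425 -0.0129]
tip [ 0.0212  0.0425 -0.016 ]
0.025Traceback (most recent call last):
  File "<stdin>", line 6, in <module>
  File "h.py", line 29, in box
    def box(p): return BC+yz(BY)@np.array(p)
                             ^^
NameError: name 'BY' is not defined. Did you mean: 'BC'?
```

```bash
sed -i 's/^BC=.*/&; BY=-14.9/' h.py; python3 - <<'E'
from h import *
g=go(box([-.05,.0815,.155]),Rt(BY,40))
g=go(box([-.008,.0815,.1045]),Rt(BY,40),g)
E
```

```text
move [-35.5   1.3 155. ] turn [ 0.1 -0.   0.1]
move [ 0.3 -0.  65.7] turn [0. 0. 0.]
```

Call:
{"op": "servo_tool", "data": {"commands": [{"dx": -18, "dy": 0.7, "dz": 52, "ax": 0, "ay": 0, "az": 0}, {"dx": -30, "dy": 1, "dz": 104, "ax": 0, "ay": 0, "az": 0}, {"dx": -35.5, "dy": 1.3, "dz": 155, "ax": 0, "ay": 0, "az": 0}, {"dx": -35.5, "dy": 1.3, "dz": 155, "ax": 0, "ay": 0, "az": 0}, {"dx": -35.3, "dy": 1.3, "dz": 190, "ax": 0, "ay": 0, "az": 0}, {"dx": -35.3, "dy": 1.3, "dz": 212, "ax": 0, "ay": 0, "az": 0}, {"dx": -35.3, "dy": 1.3, "dz": 220.5, "ax": 0, "ay": 0, "az": 0}, {"dx": -35.3, "dy": 1.3, "dz": 220.5, "ax": 0, "ay": 0, "az": 0}], "fingers": 0.5, "grip_force": 50}}

```text
time: 3.52
eef_pos: [0.5557, -0.1255, 0.1044]
eef_rot: [0.209, 0.744, 0.573, -0.271]
contact_force: [-0.6, -0.5, 0.1]
width: 0.499
grasp_force: 0.0
```

```bash
python3 - <<'E'
from h import *
c=grab("wrist"); save(c,"w3.png"); d=grab("side"); save(d,"s3.png")
s=env.sense(); print(s["time"],s["contact_force"],s["qpos"])
b=cv2.resize(cv2.imread("pics/s3.png")[40:220,220:440],(440,360))
a=cv2.imread("pics/w3.png")[100:400,130:490]
cv2.imwrite("pics/c4.png",np.hstack([np.pad(a,((0,60),(0,0),(0,0))),b]))
E
```

```text
3.625 [0.0866 0.5193 0.1677] [-0.0809  0.7152  1.8018 -0.8654  0.982   0.8076]
```

View pics/c4.png

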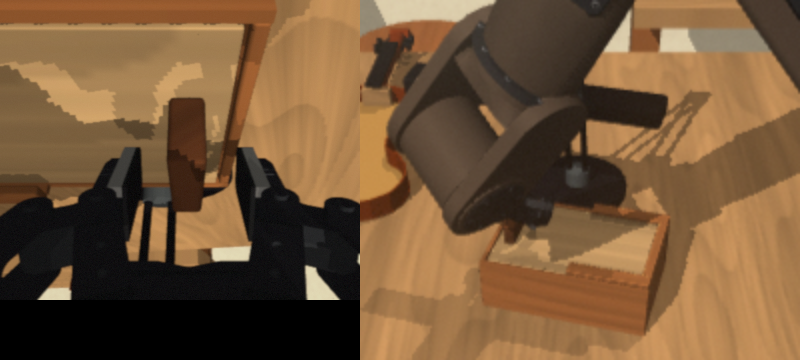

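The pull at crop (187,155) stands centred between the pads at 135 and 245, aligned with them. The side crop shows the wrist clear of the lamp, so I close.

Call:
{"op": "servo_tool", "data": {"commands": [{"dx": 0, "dy": 0, "dz": 0, "ax": 0, "ay": 0, "az": 0}, {"dx": 0, "dy": 0, "dz": 0, "ax": 0, "ay": 0, "az": 0}, {"dx": 0, "dy": 0, "dz": 0, "ax": 0, "ay": 0, "az": 0}, {"dx": 0, "dy": 0, "dz": 0, "ax": 0, "ay": 0, "az": 0}, {"dx": 0, "dy": 0, "dz": 0, "ax": 0, "ay": 0, "az": 0}], "fingers": 0.0, "grip_force": 60}}

```text
time: 4.25
eef_pos: [0.5558, -0.1254, 0.1048]
eef_rot: [0.209, 0.745, 0.573, -0.271]
contact_force: [0.6, 3.8, 5.7]
width: 0.15
grasp_force: 59.4
```

```bash
python3 - <<'E'
from h import *
s=env.sense(); print(s["width"],s["grasp_force"],s["contact_force"])
p0=np.array(s["eef_pos"]);B=yz(BY)
# pitch about lid rear bottom edge (box y -.100, z .068)
q=B.T@(p0-BC); piv=np.array([q[0],-.1,.068]); print(q)
def pit(deg,slide,up=0):
    r=R.from_euler("x",deg,degrees=True).as_matrix()@(q-piv)+piv+[0,slide,up]
    return BC+B@r,Rt(BY,40,deg)
base=(p0,Rt(BY,40))
go(*pit(1.2,0),base); l=go(*pit(2.4,0),base)
for sl in(20,60,112,): go(*pit(2.4,sl/1000,.0005),base)
go(*pit(2.4,.112,.02),base)
E
```

```text
0.14962839842440875 59.43594038486481 [0.5889 3.7536 5.6918]
[-0.0075  0.082   0.1048]
move [-2.4 -0.8 -2.9] turn [-0.9 -0.   0.8]
move [-4.9 -1.7 -5.8] turn [-1.8  0.   1.5]
move [-5.2 18.3 -6.2] turn [-1.8  0.   1.5]
move [-5.2 58.3 -6.2] turn [-1.8  0.   1.5]
move [ -5.2 110.3  -6.2] turn [-1.8  0.   1.5]
move [-17.7 110.3 -21.1] turn [-1.8  0.   1.5]
```

Call:
{"op": "servo_tool", "data": {"commands": [{"dx": -1.2, "dy": -0.4, "dz": -1.5, "ax": -0.5, "ay": 0, "az": 0.4}, {"dx": -2.4, "dy": -0.8, "dz": -2.9, "ax": -0.9, "ay": 0, "az": 0.8}, {"dx": -3.7, "dy": -1.3, "dz": -4.4, "ax": -1.4, "ay": 0, "az": 1.2}, {"dx": -4.9, "dy": -1.7, "dz": -5.8, "ax": -1.8, "ay": 0, "az": 1.5}, {"dx": -4.9, "dy": -1.7, "dz": -5.8, "ax": -1.8, "ay": 0, "az": 1.5}, {"dx": -4.9, "dy": -1.7, "dz": -5.8, "ax": -1.8, "ay": 0, "az": 1.5}]}}

```text
time: 5.0
eef_pos: [0.5537, -0.1252, 0.1117]
eef_rot: [0.224, 0.749, 0.568, -0.26]
contact_force: [-0.4, -0.7, -0.1]
width: 0.152
grasp_force: 58.5
```

```bash
python3 - <<'E'
from h import *
c=grab("side"); save(c,"s4.png")
s=env.sense(); print(s["time"],s["contact_force"],s["width"],s["eef_pos"])
w=grab("wrist");save(w,"w4.png")
b=cv2.resize(cv2.imread("pics/s4.png")[120:220,260:400],(560,400),interpolation=cv2.INTER_CUBIC)
cv2.imwrite("pics/c5.png",b)
q=(np.array(s["eef_pos"]),Rt(BY,40,2.4)); B=yz(BY)
for d in([0,.02,0],[0,.112,0],[0,.112,.02]): go(q[0]+B@np.array(d),q[1],q)
E
```

```text
5.05 [-0.5048  1.3415  0.3259] 0.15067382958917358 [ 0.5538 -0.1252  0.1117]
move [ 0.5 20.   0.6] turn [0. 0. 0.]
move [  3.  111.9   3.6] turn [0. 0. 0.]
move [ -9.8 112.7 -11.7] turn [0. 0. 0.]
```

Call:
{"op": "servo_tool", "data": {"commands": [{"dx": 0, "dy": 4, "dz": 0, "ax": 0, "ay": 0, "az": 0}, {"dx": 0.2, "dy": 9, "dz": 0.2, "ax": 0, "ay": 0, "az": 0}, {"dx": 0.3, "dy": 15, "dz": 0.4, "ax": 0, "ay": 0, "az": 0}, {"dx": 0.5, "dy": 20, "dz": 0.6, "ax": 0, "ay": 0, "az": 0}]}}

```text
time: 5.6
eef_pos: [0.5736, -0.1305, 0.1118]
eef_rot: [0.224, 0.749, 0.568, -0.259]
contact_force: [-0.2, 0.3, 0.5]
width: 0.149
grasp_force: 58.5
```

Call:
{"op": "servo_tool", "data": {"commands": [{"dx": 0.3, "dy": 12, "dz": 0.4, "ax": 0, "ay": 0, "az": 0}, {"dx": 0.7, "dy": 27, "dz": 0.8, "ax": 0, "ay": 0, "az": 0}, {"dx": 1.1, "dy": 42, "dz": 1.3, "ax": 0, "ay": 0, "az": 0}, {"dx": 1.5, "dy": 57, "dz": 1.8, "ax": 0, "ay": 0, "az": 0}, {"dx": 2, "dy": 72, "dz": 2.3, "ax": 0, "ay": 0, "az": 0}, {"dx": 2.5, "dy": 92, "dz": 3, "ax": 0, "ay": 0, "az": 0}, {"dx": 2.5, "dy": 92, "dz": 3, "ax": 0, "ay": 0, "az": 0}, {"dx": 2.5, "dy": 92, "dz": 3, "ax": 0, "ay": 0, "az": 0}]}}

```text
time: 6.6
eef_pos: [0.664, -0.1546, 0.1132]
eef_rot: [0.226, 0.748, 0.568, -0.259]
contact_force: [3.3, -1.6, 7.6]
width: 0.148
grasp_force: 59.9
```

```bash
python3 - <<'E'
from h import *
s=env.sense(); print(s["time"],s["contact_force"],s["qpos"])
B=yz(BY);q=B.T@(np.array(s["eef_pos"])-BC);print(q)
base=(np.array(s["eef_pos"]),Rt(BY,40,2.4))
go(*base)
rise=(BC+B@(q+[0,0.01,.022]),Rt(BY,40,1.5)); go(*rise,base)
# lay at world: lid parallel to box, moved to box x = -0.165, pull rel lid
for d in([-.06,.02,.03],[-.19,.02,.02],[-.19,.02,-.04],[-.19,.02,-.0735]):
    t=BC+B@(q+np.array(d)); print(t, np.hypot(t[0],t[1])); go(t,Rt(BY,40,0),base)
E
```

```text
6.6 [ 3.3303 -1.6393  7.5849] [-0.1084  0.8048  1.526  -0.8219  1.0684  0.6718]
[-0.0071  0.1941  0.1132]
move [0. 0. 0.] turn [0.2 0.1 0.1]
move [-13.9  10.9 -16.5] turn [ 0.7  0.  -0.6]
[ 0.6987 -0.1018  0.1432] 0.7061134332841217
move [ 27.2  21.2 -60.9] turn [ 1.8 -0.  -1.5]
[0.7322 0.0238 0.1332] 0.732552438641227
move [ 133.2   20.8 -136.8] turn [ 1.8 -0.  -1.5]
[0.7322 0.0238 0.0732] 0.732552438641227
move [171.8  18.3 -90.9] turn [ 1.8 -0.  -1.5]
[0.7322 0.0238 0.0397] 0.732552438641227
move [193.3  16.9 -65.2] turn [ 1.8 -0.  -1.5]
```

Call:
{"op": "servo_tool", "data": {"commands": [{"dx": -5, "dy": 4, "dz": -6, "ax": 0.2, "ay": 0, "az": -0.2}, {"dx": -14, "dy": 11, "dz": -16.5, "ax": 0.7, "ay": 0, "az": -0.6}, {"dx": -14, "dy": 14, "dz": -20, "ax": 1, "ay": 0, "az": -0.8}, {"dx": 3, "dy": 18, "dz": -40, "ax": 1.4, "ay": 0, "az": -1.2}, {"dx": 27, "dy": 21, "dz": -61, "ax": 1.8, "ay": 0, "az": -1.5}, {"dx": 54, "dy": 21, "dz": -80, "ax": 1.8, "ay": 0, "az": -1.5}, {"dx": 81, "dy": 21, "dz": -100, "ax": 1.8, "ay": 0, "az": -1.5}, {"dx": 108, "dy": 21, "dz": -120, "ax": 1.8, "ay": 0, "az": -1.5}, {"dx": 133, "dy": 20.8, "dz": -137, "ax": 1.8, "ay": 0, "az": -1.5}, {"dx": 133, "dy": 20.8, "dz": -137, "ax": 1.8, "ay": 0, "az": -1.5}, {"dx": 152, "dy": 19.5, "dz": -114, "ax": 1.8, "ay": 0, "az": -1.5}, {"dx": 172, "dy": 18.3, "dz": -91, "ax": 1.8, "ay": 0, "az": -1.5}, {"dx": 180, "dy": 17.8, "dz": -81, "ax": 1.8, "ay": 0, "az": -1.5}, {"dx": 180, "dy": 17.8, "dz": -81, "ax": 1.8, "ay": 0, "az": -1.5}]}}

```text
time: 8.35
eef_pos: [0.7295, 0.0241, 0.0568]
eef_rot: [0.208, 0.744, 0.573, -0.272]
contact_force: [-0.6, -0.5, -0.4]
width: 0.152
grasp_force: 58.6
```

```bash
python3 - <<'E'
from h import *
s=env.sense(); print(s["time"],s["contact_force"],s["qpos"],s["eef_pos"])
g=(np.array(s["eef_pos"]),Rt(BY,40))
go(*g)
for z in(.04,.0365,.034): go([*s["eef_pos"][:2],z],Rt(BY,40,0))
# lid tilt estimate from side camera: pale region extent
c=grab("side"); save(c,"s5.png"); t=grab("top"); save(t,"t5.png")
for n,p in(("pull top",[-.197,.214,.072]),):print(n,proj(c,box(p)),proj(t,box(p)))
E
```

```text
8.35 [-0.5812 -0.5199 -0.4061] [ 0.1305  0.9825  1.2596 -0.6692  1.284   0.7123] [0.7295 0.0241 0.0568]
move [0. 0. 0.] turn [-0.1  0.1  0.1]
move [10.8  0.  12.9] turn [-0.1  0.1  0.1]
move [13.1  0.1 15.6] turn [-0.1  0.1  0.1]
move [14.7  0.1 17.5] turn [-0.1  0.1  0.1]
pull top [218.2915 195.9896] [341.5757 100.4723]
```

Lower to contact.

Call:
{"op": "servo_tool", "data": {"commands": [{"dx": 5, "dy": 0, "dz": 6, "ax": 0, "ay": 0, "az": 0}, {"dx": 9, "dy": 0, "dz": 11, "ax": 0, "ay": 0, "az": 0}, {"dx": 11, "dy": 0, "dz": 13.5, "ax": 0, "ay": 0, "az": 0}, {"dx": 12.5, "dy": 0, "dz": 15, "ax": 0, "ay": 0, "az": 0}, {"dx": 12.5, "dy": 0, "dz": 15, "ax": 0, "ay": 0, "az": 0}]}}

```text
time: 9.07
eef_pos: [0.73, 0.0246, 0.039]
eef_rot: [0.209, 0.744, 0.573, -0.271]
contact_force: [-0.1, 0.4, -0.4]
width: 0.15
grasp_force: 58.6
```

Call:
{"op": "servo_tool", "data": {"commands": [{"dx": 1, "dy": 0, "dz": 1.2, "ax": 0, "ay": 0, "az": 0}, {"dx": 2, "dy": 0, "dz": 2.4, "ax": 0, "ay": 0, "az": 0}, {"dx": 2, "dy": 0, "dz": 2.4, "ax": 0, "ay": 0, "az": 0}]}}

```text
time: 9.45
eef_pos: [0.7301, 0.0246, 0.0368]
eef_rot: [0.209, 0.744, 0.573, -0.271]
contact_force: [-1.4, 0.8, 4.2]
width: 0.15
grasp_force: 59.2
```

Call:
{"op": "servo_tool", "data": {"commands": [{"dx": 0, "dy": 0, "dz": 0, "ax": 0, "ay": 0, "az": 0}, {"dx": 0, "dy": 0, "dz": 0, "ax": 0, "ay": 0, "az": 0}, {"dx": 0, "dy": 0, "dz": 0, "ax": 0, "ay": 0, "az": 0}, {"dx": 0, "dy": 0, "dz": -20, "ax": 0, "ay": 0, "az": 0}, {"dx": 0, "dy": 0, "dz": -60, "ax": 0, "ay": 0, "az": 0}, {"dx": 0, "dy": 0, "dz": -110, "ax": 0, "ay": 0, "az": 0}, {"dx": 0, "dy": 0, "dz": -170, "ax": 0, "ay": 0, "az": 0}, {"dx": 0, "dy": 0, "dz": -200, "ax": 0, "ay": 0, "az": 0}, {"dx": 0, "dy": 0, "dz": -200, "ax": 0, "ay": 0, "az": 0}], "fingers": 0.5}}

```text
time: 10.58
eef_pos: [0.7633, 0.1512, 0.1919]
eef_rot: [0.21, 0.745, 0.574, -0.269]
contact_force: [0.3, 0.2, -1.0]
width: 0.502
grasp_force: 0.0
```

```bash
python3 - <<'E'
from h import *
s=env.sense(); print(s["time"],s["contact_force"],s["eef_pos"])
go(box([-.19,0,.25]),Rt(BY,30))
E
```

```text
10.575 [ 0.2656  0.2325 -1.0209] [0.7633 0.1512 0.1919]
move [-143.2 -211.7   42.9] turn [0.3 9.9 0.1]
```

Call:
{"op": "servo_tool", "data": {"commands": [{"dx": -33, "dy": -48, "dz": 8, "ax": 0, "ay": 2.4, "az": 0}, {"dx": -66, "dy": -98, "dz": 19, "ax": 0, "ay": 4.8, "az": 0}, {"dx": -100, "dy": -148, "dz": 30, "ax": 0, "ay": 7.2, "az": 0}, {"dx": -133, "dy": -197, "dz": 40, "ax": 0, "ay": 9.6, "az": 0}, {"dx": -143, "dy": -212, "dz": 43, "ax": 0, "ay": 10, "az": 0}, {"dx": -143, "dy": -212, "dz": 43, "ax": 0, "ay": 10, "az": 0}]}}

```text
time: 11.32
eef_pos: [0.5217, 0.0696, 0.2485]
eef_rot: [0.158, 0.766, 0.589, -0.205]
contact_force: [-0.1, -0.1, 0.3]
width: 0.502
grasp_force: 0.0
```

```bash
python3 - <<'E'
from h import *
import pickle
c=grab("wrist"); save(c,"w6.png"); pickle.dump(c,open("w6.pkl","wb"))
s=grab("side"); save(s,"s6.png"); pickle.dump(s,open("s6.pkl","wb"))
print(env.sense()["time"])
a=cv2.imread("pics/w6.png"); b=cv2.resize(cv2.imread("pics/s6.png")[100:260,160:420],None,fx=1.2,fy=1.2)
cv2.imwrite("pics/c6.png",np.vstack([a,np.pad(b,((0,0),(0,640-b.shape[1]),(0,0)))]))
for y in(-.042,.042): print(y,[proj(c,box([x,y+e,.064])).round() for x in(-.045,.045) for e in(-.018,.018)])
E
```

```text
11.425
-0.042 [array([262., 200.]), array([296., 200.]), array([271., 250.]), array([299., 250.])]
0.042 [array([341., 200.]), array([375., 200.]), array([338., 250.]), array([366., 250.])]
```

View pics/c6.png

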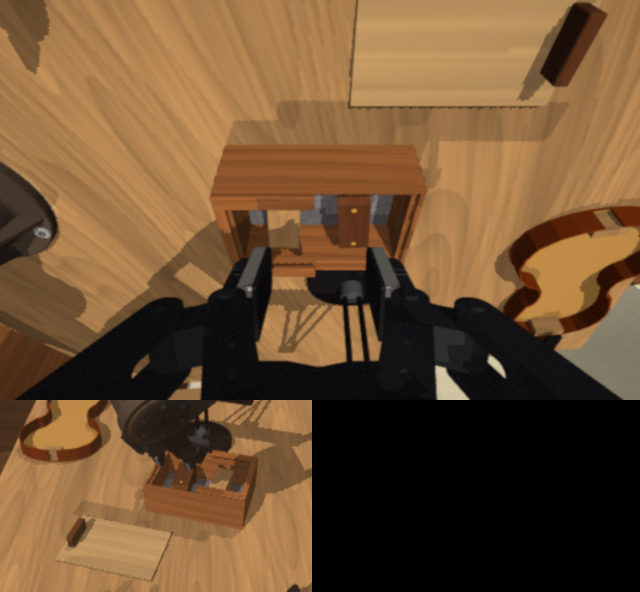

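The lid lies flat on the bench, pull up. The walnut half stands in the front place with its top face at about (353,220), and the maple half is at the rear at (285,228). Next I measure the walnut top face.

```bash
python3 - <<'E'
from h import *
import pickle
c=pickle.load(open("w6.pkl","rb")); im=c[0]
B=yz(BY)
gx=cv2.cvtColor(im,cv2.COLOR_RGB2GRAY)
for r in(200,215,230,240): print(r,[tuple(int(v) for v in im[r,x]) for x in range(332,378,3)])
print("col355",[(r,tuple(int(v) for v in im[r,355])) for r in range(184,256,3)])
E
```

```text
200 [(74, 70, 70), (79, 73, 72), (108, 61, 35), (115, 66, 38), (114, 65, 35), (113, 63, 34), (109, 61, 34), (104, 58, 33), (103, 56, 31), (108, 60, 33), (110, 63, 36), (108, 60, 31), (106, 61, 31), (102, 88, 84), (118, 112, 112), (106, 100, 101)]
215 [(56, 53, 53), (57, 53, 54), (87, 50, 30), (96, 53, 30), (93, 53, 27), (90, 50, 26), (88, 49, 30), (87, 49, 26), (89, 50, 27), (91, 51, 27), (90, 51, 29), (86, 46, 27), (89, 52, 32), (101, 93, 92), (73, 70, 70), (58, 54, 55)]
230 [(80, 47, 23), (81, 49, 23), (83, 47, 27), (95, 53, 31), (97, 54, 31), (91, 49, 26), (91, 50, 25), (89, 50, 28), (85, 48, 27), (91, 51, 29), (87, 48, 25), (88, 48, 27), (103, 59, 31), (146, 87, 45), (144, 86, 43), (92, 55, 30)]
240 [(75, 45, 25), (74, 44, 21), (78, 43, 24), (95, 52, 30), (96, 53, 30), (92, 51, 27), (93, 52, 29), (93, 52, 27), (84, 47, 25), (86, 48, 26), (89, 50, 28), (89, 49, 24), (114, 67, 35), (139, 84, 41), (139, 83, 41), (139, 83, 43)]
col355 [(184, (139, 83, 41)), (187, (140, 85, 46)), (190, (141, 84, 45)), (193, (128, 75, 40)), (196, (82, 47, 27)), (199, (102, 57, 31)), (202, (103, 58, 32)), (205, (95, 53, 29)), (208, (122, 78, 34)), (211, (187, 134, 50)), (214, (87, 49, 26)), (217, (88, 50, 28)), (220, (87, 47, 25)), (223, (88, 49, 26)), (226, (89, 51, 27)), (229, (84, 46, 22)), (232, (87, 49, 27)), (235, (86, 48, 26)), (238, (88, 50, 27)), (241, (102, 63, 31)), (244, (151, 104, 43)), (247, (107, 63, 34)), (250, (145, 87, 44)), (253, (140, 84, 44))]
```

```bash
python3 - <<'E'
from h import *
import pickle
c=pickle.load(open("w6.pkl","rb")); im=c[0].astype(int); B=yz(BY)
# brass pins
h=im[200:252,335:372]; m=((h[...,0]>120)&(h[...,0]-h[...,2]>75)).astype(np.uint8)
m[:, 31:]=0
n,l,st,ce=cv2.connectedComponentsWithStats(m)
for i in range(1,n):
    if st[i,4]>5: uv=ce[i]+[335,200]; p=onz(c,uv,.064); print("pin",uv,st[i,4],B.T@(p-BC))
for r,a,b in((200,337.5,369.5),(215,337.7,369.5),(230,338.5,368.5),(240,339.5,367.5)):
    p,q=onz(c,(a,r),.064),onz(c,(b,r),.064); print(r,(B.T@(p-BC)).round(4),(B.T@(q-BC)).round(4))
print("far end",B.T@(onz(c,(353,248.5),.064)-BC))
for n,uv,z in(("fb",(417,146),0),("rb",(224,146),0),("ft",(426,194),.074),("rt",(212,195),.085)):
    p=onz(c,uv,z); print(n,"box",(B.T@(p-BC)))
E
```

```text
pin [353.76 210.2 ] 25 [-0.0293  0.0386  0.064 ]
pin [353.     243.3333] 18 [0.0313 0.0422 0.064 ]
pin [349.0902 249.2857] 133 [0.0437 0.0383 0.064 ]
200 [-0.0455  0.0201  0.064 ] [-0.0454  0.0541  0.064 ]
215 [-0.0213  0.0213  0.064 ] [-0.0213  0.0568  0.064 ]
230 [0.0053 0.0233 0.064 ] [0.0053 0.0585 0.064 ]
240 [0.0246 0.0254 0.064 ] [0.0246 0.0593 0.064 ]
far end [0.042 0.043 0.064]
fb box [-0.0681  0.1127  0.    ]
rb box [-0.0682 -0.1083  0.    ]
ft box [-0.0645  0.1077  0.074 ]
rt box [-0.0743 -0.1024  0.085 ]
```

```bash
cat >> h.py <<'E'
BO=BC+yz(BY)@np.array([0,.0403,0]); BYW=BY+3.7
def blk(p): return BO+yz(BYW)@np.array(p)
MO=np.array([.4897,.3167,0]); MY=11.85
def mld(p): return MO+yz(MY)@np.array(p)
E
python3 - <<'E'
from h import *
g=go(blk([-.081,0,.175]),Rt(BYW,30))
g=go(blk([-.016,0,.063]),Rt(BYW,30),g)
E
```

```text
move [-56.6  34.8 116.7] turn [-1.8  0.  -3.1]
move [ -0.3   0.  129.5] turn [0. 0. 0.]
```

Call:
{"op": "servo_tool", "data": {"commands": [{"dx": -20, "dy": 12, "dz": 40, "ax": -0.6, "ay": 0, "az": -1}, {"dx": -40, "dy": 24, "dz": 80, "ax": -1.2, "ay": 0, "az": -2}, {"dx": -56.6, "dy": 34.8, "dz": 116.7, "ax": -1.8, "ay": 0, "az": -3.1}, {"dx": -56.6, "dy": 34.8, "dz": 116.7, "ax": -1.8, "ay": 0, "az": -3.1}, {"dx": -56.6, "dy": 34.8, "dz": 116.7, "ax": -1.8, "ay": 0, "az": -3.1}], "fingers": 0.65}}

```text
time: 12.05
eef_pos: [0.5296, -0.0419, 0.1751]
eef_rot: [0.164, 0.747, 0.613, -0.2]
contact_force: [-0.0, 0.3, 0.0]
width: 0.649
grasp_force: 0.0
```

```bash
python3 - <<'E'
from h import *
import pickle
g=go(blk([-.016,0,.063]),Rt(BYW,30))
c=grab("wrist"); save(c,"w7.png"); pickle.dump(c,open("w7.pkl","wb")); im=c[0].astype(int)
print([proj(c,blk([x,0,.064])).round(1) for x in(-.045,-.03,.03,.045)])
m=((im[...,0]>125)&(im[...,0]-im[...,2]>85)&(im[...,1]>75)).astype(np.uint8)
n,l,st,ce=cv2.connectedComponentsWithStats(m)
u0,v0=proj(c,blk([0,0,.064]))
for i in range(1,n):
    if 8<st[i,4]<200 and abs(ce[i,0]-u0)<40 and abs(ce[i,1]-v0)<90: print(ce[i].round(1),st[i,4],(yz(BYW).T@(onz(c,ce[i],.064)-BO)).round(4))
for r in range(int(v0)-40,int(v0)+41,16): print(r,[tuple(int(v) for v in im[r,x]) for x in range(int(u0)-32,int(u0)+33,4)])
E
```

```text
move [ -0.7  -0.1 129.9] turn [-0.1  0.  -0. ]
[array([317.3, 171.1]), array([317.3, 186.7]), array([317.5, 237.6]), array([317.6, 248. ])]
[302.1 171.8] 118 [-0.0444 -0.0105  0.064 ]
[317.5 187.4] 67 [-0.0293  0.0002  0.064 ]
[317.4 238.4] 21 [ 0.0312 -0.0001  0.064 ]
[287.1 248.9] 12 [ 0.0464 -0.027   0.064 ]
[292.7 271.1] 135 [ 0.0827 -0.0241  0.064 ]
174 [(96, 92, 92), (93, 86, 86), (129, 75, 46), (134, 78, 43), (134, 77, 44), (135, 78, 45), (126, 71, 40), (124, 70, 40), (122, 67, 37), (126, 71, 39), (131, 74, 43), (130, 74, 41), (130, 74, 41), (126, 73, 41), (124, 72, 41), (122, 115, 115), (120, 113, 113)]
190 [(89, 85, 84), (81, 77, 77), (106, 74, 59), (115, 66, 38), (116, 68, 39), (109, 61, 33), (108, 59, 34), (116, 70, 36), (218, 156, 63), (141, 90, 41), (110, 62, 36), (107, 61, 34), (104, 60, 35), (105, 61, 35), (109, 69, 51), (129, 122, 122), (151, 142, 143)]
206 [(70, 66, 67), (72, 70, 69), (80, 66, 61), (114, 64, 36), (114, 64, 34), (112, 63, 36), (111, 62, 36), (109, 63, 37), (106, 60, 35), (108, 61, 35), (111, 63, 34), (108, 61, 36), (105, 60, 33), (105, 60, 32), (113, 88, 78), (123, 117, 117), (97, 92, 92)]
222 [(98, 60, 30), (100, 61, 34), (100, 61, 32), (113, 63, 35), (115, 64, 37), (113, 66, 37), (109, 60, 35), (111, 61, 35), (109, 61, 34), (101, 57, 31), (110, 62, 36), (107, 60, 32), (104, 59, 32), (106, 60, 33), (166, 99, 52), (170, 102, 54), (170, 104, 55)]
238 [(93, 58, 31), (93, 57, 29), (93, 58, 31), (77, 46, 27), (72, 41, 22), (73, 41, 26), (71, 41, 23), (85, 52, 28), (153, 111, 44), (109, 75, 32), (78, 44, 25), (108, 62, 35), (108, 62, 34), (108, 64, 34), (162, 99, 51), (164, 99, 51), (162, 99, 52)]
254 [(85, 52, 30), (84, 51, 26), (85, 52, 29), (84, 48, 25), (86, 51, 27), (89, 54, 30), (89, 54, 29), (89, 54, 28), (90, 54, 27), (155, 94, 50), (165, 99, 52), (168, 101, 53), (169, 102, 53), (168, 102, 53), (169, 103, 54), (167, 101, 52), (167, 101, 53)]
```

The brass pins lie within 0.3 mm of the tool's line and the block centre is 1 mm to +x. I go down and grip.

Call:
{"op": "servo_tool", "data": {"commands": [{"dx": 0, "dy": 0, "dz": 40, "ax": 0, "ay": 0, "az": 0}, {"dx": -0.5, "dy": 0, "dz": 80, "ax": 0, "ay": 0, "az": 0}, {"dx": -0.7, "dy": 0, "dz": 110, "ax": 0, "ay": 0, "az": 0}, {"dx": -0.7, "dy": 0, "dz": 125, "ax": 0, "ay": 0, "az": 0}, {"dx": -0.7, "dy": 0, "dz": 130, "ax": 0, "ay": 0, "az": 0}, {"dx": -0.7, "dy": 0, "dz": 130, "ax": 0, "ay": 0, "az": 0}]}}

```text
time: 12.85
eef_pos: [0.5168, -0.1063, 0.0639]
eef_rot: [0.165, 0.746, 0.613, -0.2]
contact_force: [0.6, -0.5, 0.3]
width: 0.65
grasp_force: 0.0
```

Call:
{"op": "servo_tool", "data": {"commands": [{"dx": 0, "dy": 0, "dz": 0, "ax": 0, "ay": 0, "az": 0}, {"dx": 0, "dy": 0, "dz": 0, "ax": 0, "ay": 0, "az": 0}, {"dx": 0, "dy": 0, "dz": 0, "ax": 0, "ay": 0, "az": 0}, {"dx": 0, "dy": 0, "dz": 0, "ax": 0, "ay": 0, "az": 0}], "fingers": 0.0, "grip_force": 60}}

```text
time: 13.35
eef_pos: [0.5168, -0.1062, 0.0643]
eef_rot: [0.165, 0.746, 0.613, -0.2]
contact_force: [-0.2, 3.0, 6.8]
width: 0.405
grasp_force: 60.2
```

```bash
python3 - <<'E'
from h import *
s=env.sense(); p=np.array(s["eef_pos"]); print(s["time"],s["width"]*85,s["contact_force"],yz(BYW).T@(p-BO))
q=yz(BYW).T@(p-BO); f=lambda d: go(BO+yz(BYW)@(q+np.array(d)),Rt(BYW,30))
for d in([-.005,0,.03],[-.008,0,.075],[-.1,0,.085],[-.16,0,.11]): f(d)
E
```

```text
13.35 34.40501743061423 [-0.1795  2.9614  6.8156] [-0.0161  0.0002  0.0643]
move [-10.7   0.1 -28.5] turn [ 0.1  0.  -0. ]
move [-30.6   0.1 -68.9] turn [ 0.1  0.  -0. ]
move [  44.     0.2 -123.6] turn [ 0.1  0.  -0. ]
move [  83.5    0.2 -175.3] turn [ 0.1  0.  -0. ]
```

Call:
{"op": "servo_tool", "data": {"commands": [{"dx": -4, "dy": 0, "dz": -8, "ax": 0, "ay": 0, "az": 0}, {"dx": -10.7, "dy": 0, "dz": -28.5, "ax": 0, "ay": 0, "az": 0}, {"dx": -20, "dy": 0, "dz": -48, "ax": 0, "ay": 0, "az": 0}, {"dx": -30.6, "dy": 0, "dz": -69, "ax": 0, "ay": 0, "az": 0}, {"dx": -30.6, "dy": 0, "dz": -69, "ax": 0, "ay": 0, "az": 0}]}}

```text
time: 13.98
eef_pos: [0.5184, -0.0986, 0.1401]
eef_rot: [0.165, 0.747, 0.613, -0.199]
contact_force: [0.3, 0.3, -2.2]
width: 0.413
grasp_force: 60.1
```

Lifted, with about 1 N of weight showing. Now out sideways.

Call:
{"op": "servo_tool", "data": {"commands": [{"dx": 20, "dy": 0, "dz": -15, "ax": 0, "ay": 0, "az": 0}, {"dx": 45, "dy": 0, "dz": -34, "ax": 0, "ay": 0, "az": 0}, {"dx": 75, "dy": 0, "dz": -55, "ax": 0, "ay": 0, "az": 0}, {"dx": 95, "dy": 0, "dz": -80, "ax": 0, "ay": 0, "az": 0}, {"dx": 114, "dy": 0, "dz": -106, "ax": 0, "ay": 0, "az": 0}, {"dx": 114, "dy": 0, "dz": -106, "ax": 0, "ay": 0, "az": 0}]}}

```text
time: 14.72
eef_pos: [0.5477, 0.0516, 0.173]
eef_rot: [0.165, 0.746, 0.614, -0.2]
contact_force: [-0.0, -0.5, -1.8]
width: 0.41
grasp_force: 60.1
```

```bash
python3 - <<'E'
from h import *
import pickle
c=grab("wrist"); save(c,"w8.png"); pickle.dump(c,open("w8.pkl","wb")); im=c[0].astype(int)
s=env.sense(); print(s["time"],s["eef_pos"],s["contact_force"])
m=((im[...,0]>125)&(im[...,0]-im[...,2]>85)&(im[...,1]>75)).astype(np.uint8)
n,l,st,ce=cv2.connectedComponentsWithStats(m)
for i in range(1,n):
    if 8<st[i,4]<600 and abs(ce[i,0]-318)<30: print(ce[i].round(1),st[i,4])
# expected pin pixels if block kept its pose in the hand: TCP rel block (-.0161-.001, 0, .0643+?)
p=np.array(s["eef_pos"]); B=yz(BYW)
for x in(-.03,.03,-.045,.045): print(x,proj(c,p+B@(np.array([x,0,.064])-[-.0171,.0002,.0643])))
# targets above mould : block centre x=0; TCP = (-.0171,0, h + .0563)
for h in(.18,.09): go(mld([-.0171,0,h+.0563]),Rt(MY,30))
E
```

```text
14.775 [0.5472 0.0506 0.1725] [ 0.3964  0.1955 -2.1995]
[318.4 271.1] 157
[318.3 338. ] 27
[296.7 354.4] 308
[318.2 355.9] 175
-0.03 [315.6402 271.1823]
0.03 [316.1395 337.1409]
-0.045 [315.4557 246.8164]
0.045 [316.2264 348.624 ]
move [ 198.1 -114.6 -188.2] turn [-11.5   0.  -19.9]
move [ 243.1 -114.6 -110.3] turn [-11.5   0.  -19.9]
```

Call:
{"op": "servo_tool", "data": {"commands": [{"dx": 30, "dy": -18, "dz": -45, "ax": -1.9, "ay": 0, "az": -3.3}, {"dx": 62, "dy": -37, "dz": -84, "ax": -3.8, "ay": 0, "az": -6.6}, {"dx": 100, "dy": -57, "dz": -115, "ax": -5.7, "ay": 0, "az": -10}, {"dx": 135, "dy": -77, "dz": -143, "ax": -7.6, "ay": 0, "az": -13.2}, {"dx": 170, "dy": -97, "dz": -168, "ax": -9.5, "ay": 0, "az": -16.6}, {"dx": 198, "dy": -114.6, "dz": -188, "ax": -11.5, "ay": 0, "az": -19.9}, {"dx": 198, "dy": -114.6, "dz": -188, "ax": -11.5, "ay": 0, "az": -19.9}, {"dx": 198, "dy": -114.6, "dz": -188, "ax": -11.5, "ay": 0, "az": -19.9}]}}

```text
time: 15.78
eef_pos: [0.4868, 0.3317, 0.236]
eef_rot: [0.201, 0.61, 0.749, -0.164]
contact_force: [0.1, -0.3, -1.2]
width: 0.406
grasp_force: 60.6
```

```bash
python3 - <<'E'
from h import *
s=env.sense(); print(s["time"],s["eef_pos"],s["contact_force"],s["qpos"])
for h in(.12,.09,.062,.055): go(mld([-.0171,0,h+.0563]),Rt(MY,30))
c=grab("side"); save(c,"s8.png"); w=grab("wrist"); save(w,"w8.png")
# dark walnut blob in side view vs prediction for lower mould
for n,p in(("hump",[0,0,.081]),("blk top",[0,0,.18+.056])): print(n,proj(c,mld(p)))
a=cv2.resize(cv2.imread("pics/s8.png")[180:380,260:420],None,fx=2.8,fy=2.8)
cv2.imwrite("pics/c8.png",a)
E
```

```text
15.775 [0.4868 0.3317 0.236 ] [ 0.0568 -0.3397 -1.2084] [ 0.6618  0.5669  1.5691 -0.4862  1.2917  0.6621]
move [31.5 -0.2 50.7] turn [-0.1  0.1 -0.1]
move [46.6 -0.2 76.7] turn [-0.1  0.1 -0.1]
move [ 60.6  -0.1 100.9] turn [-0.1  0.1 -0.1]
move [ 64.1  -0.1 107. ] turn [-0.1  0.1 -0.1]
hump [320.5224 306.7874]
blk top [320.4968 251.9665]
```

Call:
{"op": "servo_tool", "data": {"commands": [{"dx": 16, "dy": 0, "dz": 25, "ax": 0, "ay": 0, "az": 0}, {"dx": 31.5, "dy": -0.2, "dz": 50.7, "ax": 0, "ay": 0, "az": 0}, {"dx": 40, "dy": -0.2, "dz": 65, "ax": 0, "ay": 0, "az": 0}, {"dx": 46.6, "dy": -0.2, "dz": 76.7, "ax": 0, "ay": 0, "az": 0}, {"dx": 46.6, "dy": -0.2, "dz": 76.7, "ax": 0, "ay": 0, "az": 0}, {"dx": 46.6, "dy": -0.2, "dz": 76.7, "ax": 0, "ay": 0, "az": 0}]}}

```text
time: 16.62
eef_pos: [0.4864, 0.3348, 0.1478]
eef_rot: [0.201, 0.61, 0.749, -0.163]
contact_force: [-0.4, 0.5, -0.7]
width: 0.406
grasp_force: 60.5
```

```bash
python3 - <<'E'
from h import *
s=env.sense(); print(s["time"],s["eef_pos"],s["contact_force"],"mould",yz(MY).T@(np.array(s["eef_pos"])-MO))
for h in(.07,.060,.056,.054): go(mld([-.0171,0,h+.0563]),Rt(MY,30))
w=grab("wrist"); save(w,"w9.png"); t=grab("top");save(t,"t9.png"); sd=grab("side");save(sd,"s9.png")
a=cv2.imread("pics/w9.png")[150:400,200:440]; b=cv2.imread("pics/t9.png")[170:260,150:270]; d=cv2.imread("pics/s9.png")[250:380,270:380]
r=lambda x,k: cv2.resize(x,None,fx=k,fy=k,interpolation=cv2.INTER_CUBIC)
A=r(a,1.6);Bb=np.vstack([r(b,3.2)[:280,:384],r(d,3)[20:300,:330] if 0 else np.pad(r(d,2.4)[:312,:264],((0,0),(0,120),(0,0)))])
H=max(A.shape[0],Bb.shape[0]); P=lambda x:np.pad(x,((0,H-x.shape[0]),(0,0),(0,0)))
o=np.hstack([P(A),P(Bb)]);print(o.shape);cv2.imwrite("pics/c9.png",o)
# numeric: bolts still visible in wrist view?
im=w[0].astype(float); rb=im[...,2]/(im[...,0]+1)
for x,y in((-.055,-.03),(-.055,.03)):
    u,v=proj(w,mld([x,y,.011])).round().astype(int); print("exp bolt",u,v)
    if 12<v<388 and 12<u<628:
        q=rb[v-12:v+13,u-12:u+13]; ys,xs=np.nonzero(q>(q.max()+np.median(q))/2); print(q.max(),np.median(q),len(xs),u-12+xs.mean(),v-12+ys.mean(), (yz(MY).T@(onz(w,(u-12+xs.mean(),v-12+ys.mean()),.011)-MO)).round(4))
E
```

```text
16.625 [0.4864 0.3348 0.1478] [-0.4355  0.4708 -0.687 ] mould [-0.0184  0.0005  0.1478]
move [ 9.6 -0.5 19.3] turn [ 0.   0.  -0.1]
move [14.6 -0.5 27.9] turn [ 0.   0.  -0.1]
move [16.6 -0.5 31.4] turn [ 0.   0.  -0.1]
move [17.6 -0.5 33.1] turn [ 0.   0.  -0.1]
(592, 768, 3)
exp bolt 266 48
0.9101123595505618 0.5279187817258884 233 265.69957081545067 47.94849785407725 [-0.0552 -0.0302  0.011 ]
exp bolt 368 48
0.9172932330827067 0.5227272727272727 228 367.92543859649123 47.87280701754386 [-0.0551  0.0299  0.011 ]
```

The close wrist look puts the board bolts within 0.2 mm of my mould pose. Lowering on.

Call:
{"op": "servo_tool", "data": {"commands": [{"dx": 5, "dy": -0.3, "dz": 10, "ax": 0, "ay": 0, "az": 0}, {"dx": 9.6, "dy": -0.5, "dz": 19.3, "ax": 0, "ay": 0, "az": 0}, {"dx": 12.5, "dy": -0.5, "dz": 24, "ax": 0, "ay": 0, "az": 0}, {"dx": 14.6, "dy": -0.5, "dz": 27.9, "ax": 0, "ay": 0, "az": 0}, {"dx": 15.5, "dy": -0.5, "dz": 29.6, "ax": 0, "ay": 0, "az": 0}, {"dx": 15.5, "dy": -0.5, "dz": 29.6, "ax": 0, "ay": 0, "az": 0}]}}

```text
time: 17.52
eef_pos: [0.4859, 0.3332, 0.1136]
eef_rot: [0.201, 0.609, 0.749, -0.164]
contact_force: [0.0, 0.2, -0.8]
width: 0.408
grasp_force: 60.5
```

```bash
python3 - <<'E'
from h import *
s=env.sense(); print(s["time"],s["contact_force"],"mould",yz(MY).T@(np.array(s["eef_pos"])-MO))
for h in(.0565,.055,.054): go(mld([-.0171,0,h+.0563]),Rt(MY,30))
E
```

```text
17.525 [ 0.0284  0.2118 -0.8295] mould [-0.017  -0.0003  0.1136]
move [0.5 0.3 0.7] turn [-0.1  0.  -0.1]
move [1.3 0.3 2. ] turn [-0.1  0.  -0.1]
move [1.8 0.3 2.8] turn [-0.1  0.  -0.1]
```

Call:
{"op": "servo_tool", "data": {"commands": [{"dx": 0.5, "dy": 0.2, "dz": 0.8, "ax": 0, "ay": 0, "az": 0}, {"dx": 1, "dy": 0.2, "dz": 1.6, "ax": 0, "ay": 0, "az": 0}, {"dx": 1.3, "dy": 0.2, "dz": 2, "ax": 0, "ay": 0, "az": 0}, {"dx": 1.3, "dy": 0.2, "dz": 2, "ax": 0, "ay": 0, "az": 0}]}}

```text
time: 18.02
eef_pos: [0.4861, 0.3334, 0.1113]
eef_rot: [0.201, 0.609, 0.749, -0.163]
contact_force: [-0.5, 0.0, -0.6]
width: 0.408
grasp_force: 60.8
```

Not yet in contact; a little further.

Call:
{"op": "servo_tool", "data": {"commands": [{"dx": 0.4, "dy": 0, "dz": 0.7, "ax": 0, "ay": 0, "az": 0}, {"dx": 0.8, "dy": 0, "dz": 1.3, "ax": 0, "ay": 0, "az": 0}, {"dx": 0.8, "dy": 0, "dz": 1.3, "ax": 0, "ay": 0, "az": 0}]}}

```text
time: 18.4
eef_pos: [0.4861, 0.3334, 0.1113]
eef_rot: [0.202, 0.609, 0.749, -0.163]
contact_force: [-4.0, -0.5, 13.6]
width: 0.413
grasp_force: 62.3
```

Contact comes at z = 0.1113, exactly the fully-down height. Release and back off.

Call:
{"op": "servo_tool", "data": {"commands": [{"dx": 0, "dy": 0, "dz": -0.8, "ax": 0, "ay": 0, "az": 0}, {"dx": 0, "dy": 0, "dz": -0.8, "ax": 0, "ay": 0, "az": 0}, {"dx": 0, "dy": 0, "dz": -0.8, "ax": 0, "ay": 0, "az": 0}, {"dx": 0, "dy": 0, "dz": -0.8, "ax": 0, "ay": 0, "az": 0}, {"dx": 0, "dy": 0, "dz": -15, "ax": 0, "ay": 0, "az": 0}, {"dx": 0, "dy": 0, "dz": -50, "ax": 0, "ay": 0, "az": 0}, {"dx": 0, "dy": 0, "dz": -90, "ax": 0, "ay": 0, "az": 0}, {"dx": 0, "dy": 0, "dz": -120, "ax": 0, "ay": 0, "az": 0}, {"dx": 0, "dy": 0, "dz": -120, "ax": 0, "ay": 0, "az": 0}, {"dx": 0, "dy": 0, "dz": -120, "ax": 0, "ay": 0, "az": 0}], "fingers": 0.65}}

```text
time: 19.65
eef_pos: [0.4735, 0.3919, 0.2131]
eef_rot: [0.201, 0.609, 0.749, -0.164]
contact_force: [0.1, 0.4, -0.3]
width: 0.65
grasp_force: 0.0
```

```bash
python3 - <<'E'
from h import *
s=env.sense(); print(s["time"],s["eef_pos"],s["contact_force"],s["width"])
w=grab("wrist"); save(w,"w10.png"); sd=grab("side"); save(sd,"s10.png"); im=w[0].astype(int)
m=((im[...,0]>125)&(im[...,0]-im[...,2]>85)&(im[...,1]>75)).astype(np.uint8)
n,l,st,ce=cv2.connectedComponentsWithStats(m)
for x in(-.03,.03): print("exp pin",proj(w,mld([x,0,.111])))
u0,v0=proj(w,mld([0,0,.111]))
for i in range(1,n):
    if 8<st[i,4]<300 and abs(ce[i,0]-u0)<25 and abs(ce[i,1]-v0)<60: print(ce[i].round(1),st[i,4],(yz(MY).T@(onz(w,ce[i],.111)-MO)).round(4))
a=cv2.imread("pics/w10.png")[20:320,150:500]; d=cv2.imread("pics/s10.png")[130:400,60:420]
cv2.imwrite("pics/c10.png",np.vstack([np.pad(a,((0,0),(0,10),(0,0))),d]))
E
```

```text
19.65 [0.4735 0.3919 0.2131] [ 0.0582  0.4133 -0.298 ] 0.6501441625914501
exp pin [319.084  190.5711]
exp pin [319.0881 242.5165]
[319.1 190.4] 58 [-0.0302  0.      0.111 ]
[318.7 242.7] 39 [ 0.0302 -0.0003  0.111 ]
```

View pics/c10.png

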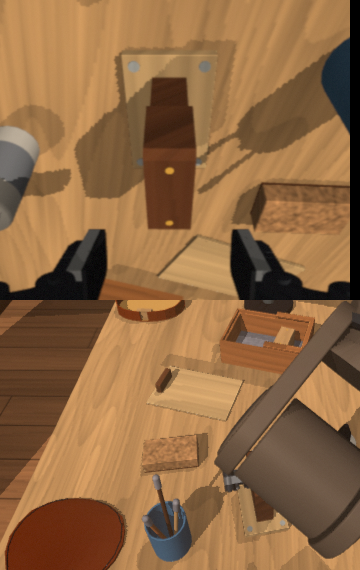

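The walnut half is down and square on its mould, its pins at (319,190) and (319,243) matching the seated height to 0.3 mm. The lid lies flat with its pull up, the maple half stands in the box, and the bottle, pot and block are where they were.

```bash
python3 -c "
from station import env
print(env.close_job())"
```

```text
the job is handed in; nothing more can be done
None
```

The job is handed in at about 20 s: the lid lies flat on the bench with its pull up, and the walnut half is fully down and square on its lower half and released. The maple half is still standing in the box, and the lamp, bottle, pot and sanding block were not touched.

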